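# Click the pill tin on four stops

## Robot

A 6-joint arm with a two-finger parallel gripper is mounted at the origin on the work surface. World frame = base frame: x ahead of the robot, y to its left, z up, the work surface at z = 0. Lengths are in m, angles in rad, forces in N, time in s.
With the tool pointing down it reaches from about 0.3 to 0.875 m from the base axis. Payload 6.4 kg.
Tool frame: the origin (TCP) lies between the finger pads; the fingertips stand 25 mm ahead of it and the grasp point (between the pads) lies 6 mm ahead of it; z points along the fingers, y is the line along which they close (so a half turn about z gives the same grasp; the last joint's range is limited). The gripper opens to 85 mm and grips with 20 to 120 N. Pads are 22 mm wide; open, the fingers measure 114 mm over their backs; the gripper's body (76 mm by 85 mm) begins 54 mm behind the grasp point. The pads swing forward as they close: fully open they stand 13 mm farther back than shut.
Start: joints at [-1.373, 0.181, 1.607, -0, 1.354, -0.206], TCP at [0.226, -0.529, 0.256] pointing down, gripper open.
Joint ranges: [-2.99, 2.99], [-0.89, 2.07], [0.3, 2.58], [-1.14, 4.28], [0, 2.63], [-3.12, 3.12]. Speed limits (rad/s): [2.57, 2.57, 3.01, 3.14, 3.14, 3.14].

## Interface

Orientations are given as a unit quaternion [w, x, y, z].
In Python, from bench import ctrl gives the robot as it stands.
- The arm moves only by the tool servo_tool, never from a script. Its argument "series" is text: rows parted by semicolons, each of 7 numbers parted by spaces: the gripper command: -1 is fully open, 1 is shut, values between are in proportion, then the shift along the tool's x, y, z in m, then the turn, a rotation vector about the tool's x, y, z in degrees. A call has 1 to 12 rows; each row is the pose to reach, as a shift and turn from the pose commanded when the call began, along the tool's axes at that moment; what a row does not reach only later rows make up. A row lasts 1/12 s, in which the tool goes at most 41.7 mm and 7.16 degrees, less where a joint would pass 70% of its speed; a pose out of reach is approached as far as the arm can. A call with a gripper value outside its range is refused whole. The fingers move at their own pace and stop on an object; the grip force is fixed at half the most. Time passes only in rows, so rows that repeat a pose let the fingers close. It gives the time, the measured TCP pose, the force, the opening and the grip force at its end, in the units of the state.
- ctrl.get_obs(): the state, without advancing time (a new reading comes with each control period).
- ctrl.camera(name): name is "scene" or "top"; returns a dict with "img" (400x640x3 uint8, red, green, blue), "z_map" (400x640 float32, m along the optical axis (not along the pixel's ray), 0 where there is no reading), "fovy" (degrees; the focal length in pixels is half the picture's height over the tangent of half this angle, whatever the lens; pixels are square), "cx", "cy" (the principal point, pixels), "k1" (the pictures are not rectified: a ray, as slopes to the right and down, at radius r is drawn at 1 + k1 r^2 times it, then the intrinsics apply), "extrinsics" (4x4, takes a point from camera to world coordinates). Camera axes: x right, y down, z forward; pixel columns grow to the right and rows downward; lengths in m; the calibration is good to about 2 mm. A picture is of the moment at which its call begins.
- ctrl.hand_in(): hands the job in; it is judged then, once.
The state is a dict: "time_s": time; "q": joint angles; "dq": joint speeds; "joint_efforts": joint torques, N m; "eef_pos": TCP position; "eef_rot": TCP orientation; "wrist_force": force on the tool from outside, world axes, zero at the start; "torque": the same for the moment, N m; "opening": opening from 0.0 (shut) to 1.0 (fully open); "grasp_force": force on a finger pad.
Only numpy, scipy, OpenCV 4.12 (cv2) and the standard library are available. Lean on these libraries where they do the work, as an engineer would, in place of code of your own. Each camera call takes 0.05 s, during which the arm holds its last target. There are 200 camera calls.

## Task

Push the orange rib of the pill tin's lid round with a fingertip, gently and without pinching it, so that the lid turns exactly four clicks clockwise (seen from above) from where it stands now. Do not go past the fourth click at any time, and leave the lid seated in that stop. Leave the basket, sewing box, hanger and loose clothespin where they are.

Things in the scene. Friction and masses are not known exactly. Their poses are not given: they have to be found in the camera images.
- tin: Round steel pill tin fixed to the ledge, 108 mm across, its body 40 mm high, on a black foot 114 mm across. Origin: centre of its underside, on the lid's turning axis; z up. Eight small dark studs on the fixed rim around the lid, 30 degrees apart, mark the eight click stops: the first lies along the tin's +y axis, the others follow clockwise seen from above (towards +x).
- lid (a joint): Turn of the lid in rad, growing clockwise seen from above; 0 = rib at the first stud. Stops every 0.5236 rad from 0 to 3.665; rigid end stops 0.12 rad beyond. Starts seated in the first, second or third stop. A spring roller holds it: 2 to 4 N on the rib leaves a stop; the push fades to nothing halfway (15 degrees), where the lid snaps by itself into the next stop, ahead of the finger, and rests.
- rib (a point): Point on the lid's orange rib: middle of its thickness, 40 mm from the lid's axis, at the rib's top edge (67 mm above the ledge). Turns with the lid.
- basket: Bystander, loose: two-tier white plastic basket, 200 x 240 mm, 190 mm high, with four purple clothespins clipped to its upper edge (they reach up to about 215 mm). Origin: centre of its underside.
- sewing_box: Bystander, loose: teal plastic sewing box with pale latched lid, 174 x 234 mm, 93 mm high, with a handle up to 113 mm. Origin: centre of its underside.
- hanger: Bystander, loose: wooden clothes hanger lying flat, 380 mm along its y, 14 mm high; its x axis points from the bottom bar towards the steel hook, 128 mm away. Origin: on the ledge, at the middle of the bottom bar.
- pin: Bystander, loose: purple clothespin, 72 mm long (along its x), 12 mm wide, 10 mm high, lying on the ledge near the tin. Origin: centre of its underside.
- lid_top (a point): Centre of the flat steel lid's top face, on its vertical turning axis, 49 mm above the ledge. The lid is 90 mm across and carries one orange upright rib, 8 mm thick, lying along a radius from 15 to 43 mm off the axis, 18 mm tall. A flush dark window is painted opposite the rib. A 12 mm pivot cap stands 3 mm proud in the middle (look only).
Mind the look-alikes: they are no part of the job. Several things have the shape of the tin; the one meant has the colours described above.

How it is judged:
By the outcome, as a careful person would: the job done as asked, in the order asked, and still so for the second after the job is handed in, with the robot touching nothing.
It also fails if it takes over 45 s, if anything falls off the work surface, if the arm or the gripper's body presses on something with over 40 N, if the wrist force passes 120 N, or if a joint passes its speed limit or range.

## Working session

There is one attempt and no reset: what is moved stays moved. The work goes in short steps, Python scripts to look and compute and a tool call to move; the robot and the scene stay as the last step left them, time stands still between calls to the robot, and variables do not carry over. Pictures are saved under pics/ and viewed, at most 10 in all, crops included, and the job is handed in when it is done.

Besides the shell and the picture viewer there is one more tool, called after "Request:" as name(argument=value, ...) on one line, values as JSON. servo_tool: Moves the arm, as the interface text tells. Its arguments: {"type":"object","properties":{"series":{"type":"string"}},"required":["series"]}

```bash
mkdir -p pics; ls
cat > h.py <<'E'
import numpy as np,cv2,pickle
from bench import ctrl
def cam(n):
    c=ctrl.camera(n); pickle.dump(c,open(f'{n}.pkl','wb')); return c
def load(n): return pickle.load(open(f'{n}.pkl','rb'))
def K(c):
    f=200/np.tan(np.radians(c['fovy'])/2); return f
def ray(c,u,v):
    f=K(c); x=np.array([(u-c['cx'])/f,(v-c['cy'])/f]); p=x.copy()
    for _ in range(30): p=x/(1+c['k1']*(p@p))
    return np.array([p[0],p[1],1.])
def onz(c,u,v,z):
    E=c['extrinsics']; d=E[:3,:3]@ray(c,u,v); o=E[:3,3]; return o+d*(z-o[2])/d[2]
def dep(c,u,v):
    E=c['extrinsics']; return E[:3,:3]@(ray(c,u,v)*c['z_map'][int(round(v)),int(round(u))])+E[:3,3]
def proj(c,P):
    E=c['extrinsics']; p=E[:3,:3].T@(np.array(P)-E[:3,3]); p=p[:2]/p[2]; p=p*(1+c['k1']*(p@p)); return p*K(c)+[c['cx'],c['cy']]
E
python3 - <<'E'
from h import *
for n in ('top','scene'):
    c=cam(n); cv2.imwrite(f'pics/{n}0.png',c['img'][:,:,::-1]); print(n,c['fovy'],c['cx'],c['cy'],c['k1'],c['extrinsics'].round(3).tolist())
o=ctrl.get_obs(); print(o)
E
```

```text
pics
top 42.066468617009974 319.2458022691057 206.61374635394503 -0.007899270801042257 [[-0.015, -0.995, 0.098, 0.495], [-1.0, 0.018, 0.022, -0.014], [-0.023, -0.097, -0.995, 1.515], [0.0, 0.0, 0.0, 1.0]]
scene 48.85237394899045 326.719435926088 197.45319407487102 -0.009981346909570827 [[0.572, 0.578, -0.582, 1.31], [0.82, -0.417, 0.392, -0.449], [-0.016, -0.702, -0.712, 0.856], [0.0, 0.0, 0.0, 1.0]]
{'time_s': 0.1, 'q': array([-1.37332900e+00,  1.81452481e-01,  1.60788861e+00, -5.53600766e-06,
        1.35378689e+00, -2.06306847e-01]), 'dq': array([ 8.89417185e-04, -3.08051934e-03, -2.99838047e-03, -6.32370870e-05,
        9.72825656e-05,  7.97492788e-04]), 'joint_efforts': array([ 1.21277659e-03, -4.45871508e+01, -3.52238774e+01, -2.15071082e-04,
        4.14125956e-03, -1.21388851e-05]), 'eef_pos': array([ 0.22583478, -0.5283117 ,  0.2554916 ]), 'eef_rot': array([-7.67669945e-04,  9.79689518e-01,  2.00518973e-01,  6.90288846e-07]), 'wrist_force': array([ 0.55937669,  0.77038207, -0.02219074]), 'torque': array([-0.01719316, -0.02395123, -0.02448381]), 'grasp_force': 0.0, 'opening': 1.0013920981370803}
```

View pics/top0.png

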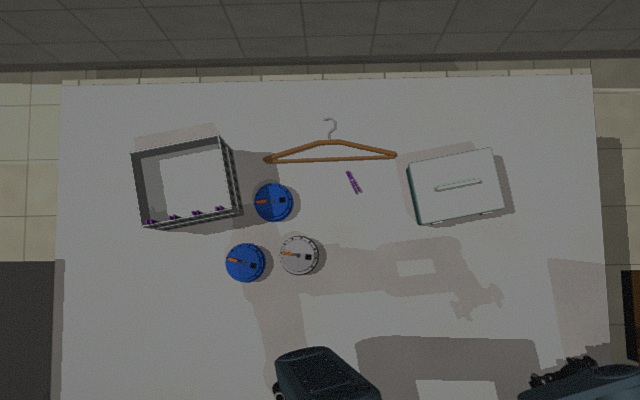

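View pics/scene0.png

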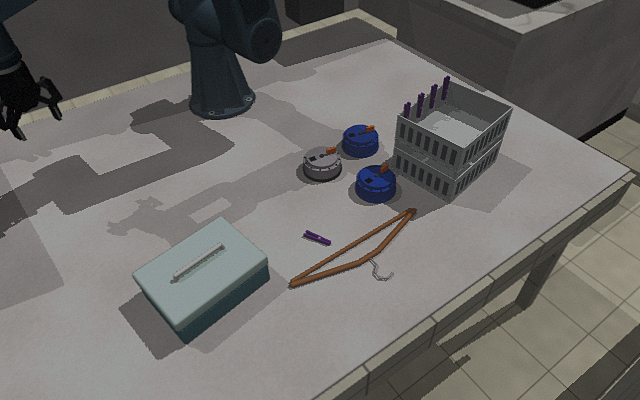

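Three things look like the tin, with pixels from the top view: a grey steel tin at (300,255), and blue tins at (273,202) and (245,263). The description says steel, so I choose (300,255), which is (322,163) in the scene view. I'll check it in one close crop.

Run:
```python
from h import *
t=load('top')['img'][225:285,265:335]; s=load('scene')['img'][135:190,290:354]
a=cv2.resize(t,None,fx=8,fy=8,interpolation=cv2.INTER_CUBIC); 
cv2.imwrite('pics/c1.png',cv2.convertScaleAbs(a,alpha=1.4)[:,:,::-1])
c=load('top')
print(onz(c,300,255,.049),dep(c,306,259), dep(c,290,253),dep(c,345,255), K(c))
```

```text
[0.50312216 0.07434332 0.049     ] [0.49169058 0.0574411  0.05270496] [0.50895076 0.100786   0.06966242] [ 0.50137821 -0.05321429  0.00051124] 520.115868099096
```

View pics/c1.png

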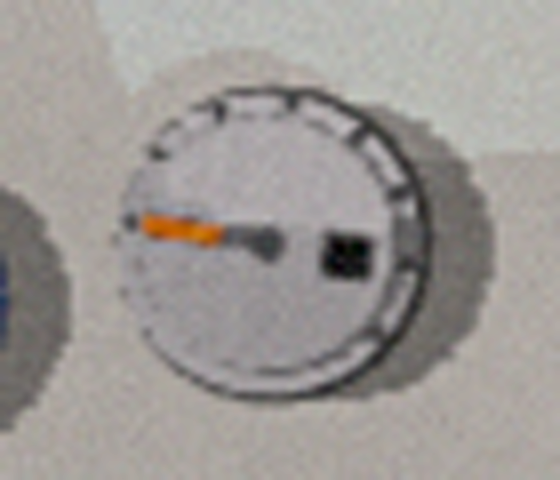

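The crop shows the steel tin with an orange rib pointing left at the first stud, near crop (130,220). The studs run clockwise over the top to about crop (380,335), the dark window is at (347,255), and the pivot cap is at (264,243). Next I measure the axis and the rib angle.

```bash
cat > m.py <<'E'
from h import *
def meas(n, new=True):
    c=cam(n) if new else load(n); E=c['extrinsics']
    b=proj(c,[.5,.075,.05]); u0,v0=int(b[0]),int(b[1])
    P=[];O=[]
    for v in range(v0-35,v0+36):
        for u in range(u0-40,u0+41):
            z=c['z_map'][v,u]
            if z==0: continue
            p=dep(c,u,v)
            if np.hypot(p[0]-.5,p[1]-.072)>.075: continue
            r,g,bb=c['img'][v,u].astype(int)
            if r>bb+70: O.append(onz(c,u,v,.067))
            elif .044<p[2]<.056: P.append(p)
    return np.array(P),np.array(O)
E
python3 - <<'E'
from m import *
for n in('top','scene'):
    P,O=meas(n,False); 
    ce,r=cv2.minEnclosingCircle(P[:,:2].astype(np.float32)); print(n,len(P),P.mean(0),np.median(P[:,2]),ce,r)
    print(' rib',len(O),O.mean(0),O.min(0),O.max(0))
c=load('top'); print('cap',onz(c,297.6,254.9,.052),'win',onz(c,265+347.5/8-.5,225+256/8-.5,.049),'tip',onz(c,265+140/8-.5,225+222/8-.5,.067),onz(c,265+222/8-.5,225+235/8-.5,.067))
E
```

```text
top 749 [0.50328601 0.07906524 0.04918783] 0.04914199332711644 (0.5043489336967468, 0.07924812287092209) 0.051931072026491165
 rib 20 [0.50869872 0.10976341 0.067     ] [0.5061684  0.09821565 0.067     ] [0.51204738 0.12047047 0.067     ]
scene 502 [0.5075909  0.07466678 0.04867753] 0.04859190492835497 (0.507133960723877, 0.08060668408870697) 0.048879705369472504
 rib 13 [0.51087385 0.10614787 0.067     ] [0.50772669 0.09388892 0.067     ] [0.51438725 0.11760516 0.067     ]
cap [0.50348805 0.08089604 0.052     ] win [0.4985835  0.05208706 0.049     ] tip [0.51139863 0.12323584 0.067     ] [0.50646018 0.09476506 0.067     ]
```

Axis ≈ (0.504, 0.080) and the rib heading ≈ 80°, so the goal heading is −40°. The plan is to shut the gripper and push with a finger's back, with tool x radial and tool +y as the clockwise tangent.

Request:
servo_tool(series="1 0.487 -0.5 0.05 0 0 -57;1 0.487 -0.5 0.05 0 0 -57;1 0.487 -0.5 0.05 0 0 -57;1 0.487 -0.5 0.05 0 0 -57;1 0.487 -0.5 0.05 0 0 -57;1 0.487 -0.5 0.05 0 0 -57;1 0.487 -0.5 0.05 0 0 -57;1 0.487 -0.5 0.05 0 0 -57;1 0.487 -0.5 0.05 0 0 -57;1 0.487 -0.5 0.05 0 0 -57;1 0.487 -0.5 0.05 0 0 -57;1 0.487 -0.5 0.05 0 0 -57")

```text
time_s: 1.1
eef_pos: [0.4056, -0.0614, 0.2204]
eef_rot: [0.0, 0.765, 0.644, 0.0]
wrist_force: [0.8, -0.6, -0.2]
opening: 0.006
grasp_force: 0.0
```

```bash
cat > st.py <<'E'
from h import *
from scipy.spatial.transform import Rotation as R
import sys
C=np.array([.504,.080])
def go(phi,r,back,z):
    "tool-frame shift/turn to stand 'back' behind the rib mid-plane at heading phi"
    o=ctrl.get_obs(); M=R.from_quat(np.roll(o['eef_rot'],-1)).as_matrix(); a=np.radians(phi)
    T=np.array([*(C+r*np.array([np.cos(a),np.sin(a)])-back*np.array([np.sin(a),-np.cos(a)])),z])
    yaw=np.degrees(np.arctan2(M[1,0],M[0,0]))
    print('shift',(M.T@(T-o['eef_pos'])*1000).round(1),'turn',round(-(phi-yaw),1))
def st():
    o=ctrl.get_obs(); M=R.from_quat(np.roll(o['eef_rot'],-1)).as_matrix(); d=o['eef_pos'][:2]-C
    yaw=np.degrees(np.arctan2(M[1,0],M[0,0]))
    print('t',round(o['time_s'],2),'p',o['eef_pos'].round(4),'yaw',yaw.round(1),'tilt',M[2].round(3),'radial/tangential mm',(M[:2,0]@d*1e3).round(1),(M[:2,1]@d*1e3).round(1),'F tool',(M.T@o['wrist_force']).round(2),'open',round(float(o['opening']),2),'q6',o['q'][5].round(2))
E
python3 -c "
from st import *
st();go(80,.037,.034,.13)"
```

```text
t 1.1 p [ 0.4056 -0.0614  0.2204] yaw 80.1 tilt [-0.  0. -1.] radial/tangential mm -156.2 -72.7 F tool [-0.46  0.85  0.2 ] open 0.01 q6 -0.27
shift [193.3  38.7  90.4] turn 0.1
```

Request:
servo_tool(series="1 0.193 0.039 0.05 0 0 0;1 0.193 0.039 0.05 0 0 0;1 0.193 0.039 0.05 0 0 0;1 0.193 0.039 0.05 0 0 0;1 0.193 0.039 0.05 0 0 0;1 0.193 0.039 0.05 0 0 0;1 0.193 0.039 0.09 0 0 0;1 0.193 0.039 0.09 0 0 0;1 0.193 0.039 0.09 0 0 0")

```text
time_s: 1.85
eef_pos: [0.4748, 0.1198, 0.1287]
eef_rot: [-0.002, 0.765, 0.644, -0.002]
wrist_force: [0.7, 0.0, 0.0]
opening: -0.002
grasp_force: 0.0
```

Run:
```python
from st import *
st();go(80,.037,.034,.083)
c=cam('scene'); t=c['img'][70:200,250:400]
cv2.imwrite('pics/c2.png',cv2.convertScaleAbs(cv2.resize(t,None,fx=4,fy=4,interpolation=cv2.INTER_CUBIC),alpha=1.4)[:,:,::-1])
```

```text
t 1.85 p [0.4748 0.1198 0.1287] yaw 80.1 tilt [-0.001 -0.006 -1.   ] radial/tangential mm 34.2 -35.6 F tool [ 0.13  0.66 -0.02] open -0.0 q6 0.18
shift [ 2.9  1.9 45.7] turn 0.1
```

View pics/c2.png

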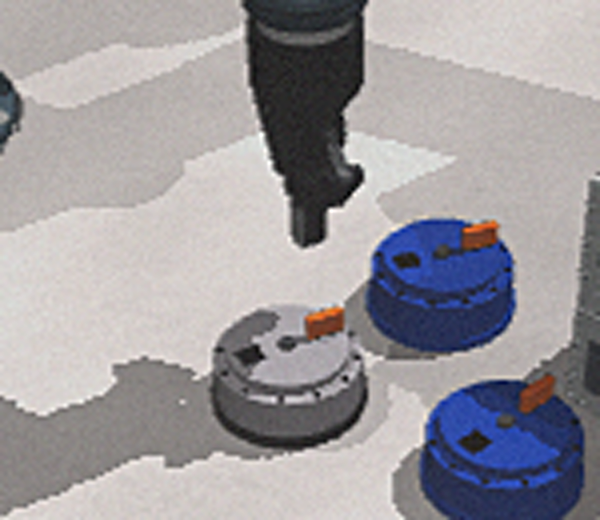

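The picture shows the shut fingertips at crop (310,245), above and behind the steel tin's rib at (325,322), with clear space all round. I'll descend and then creep to contact.

Request:
servo_tool(series="1 0.003 0.002 0.02 0 0 0;1 0.003 0.002 0.046 0 0 0;1 0.003 0.002 0.046 0 0 0;1 0.003 0.002 0.046 0 0 0;1 0.003 0.004 0.046 0 0 0;1 0.003 0.006 0.046 0 0 0;1 0.003 0.008 0.046 0 0 0;1 0.003 0.01 0.046 0 0 0;1 0.003 0.012 0.046 0 0 0;1 0.003 0.012 0.046 0 0 0")

```text
time_s: 2.73
eef_pos: [0.4901, 0.1207, 0.085]
eef_rot: [0.0, 0.765, 0.644, 0.0]
wrist_force: [0.7, 0.7, 0.3]
opening: -0.003
grasp_force: 0.0
```

Run:
```python
from st import *
st()
c=cam('scene'); t=c['img'][100:200,270:380]
cv2.imwrite('pics/c3.png',cv2.convertScaleAbs(cv2.resize(t,None,fx=5,fy=5,interpolation=cv2.INTER_CUBIC),alpha=1.4)[:,:,::-1])
```

```text
t 2.73 p [0.4901 0.1207 0.085 ] yaw 80.1 tilt [ 0.     0.001 -1.   ] radial/tangential mm 37.8 -20.7 F tool [ 0.84  0.54 -0.33] open -0.0 q6 0.18
```

View pics/c3.png

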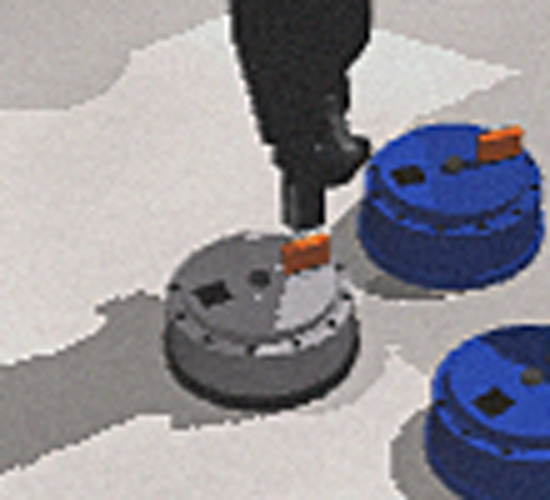

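The finger stands just behind the rib and is clear of the lid. I'll creep forward.

Request:
servo_tool(series="1 0 0.001 0.003 0 0 0;1 0 0.002 0.003 0 0 0;1 0 0.003 0.003 0 0 0;1 0 0.004 0.003 0 0 0;1 0 0.005 0.003 0 0 0;1 0 0.005 0.003 0 0 0")

```text
time_s: 3.28
eef_pos: [0.4944, 0.12, 0.0815]
eef_rot: [-0.0, 0.765, 0.644, -0.0]
wrist_force: [-0.9, -0.1, -0.2]
opening: -0.002
grasp_force: 0.1
```

```bash
cat >> m.py <<'E'
def rib():
    from st import C
    for n in('top','scene'):
        P,O=meas(n); 
        if len(O)>3: m=O.mean(0)[:2]-C; print(n,len(O),'rib deg',np.degrees(np.arctan2(m[1],m[0])).round(1),(np.hypot(*m)*1e3).round(1))
E
python3 - <<'E'
from st import *
import m
st();m.rib()
E
```

```text
t 3.28 p [0.4944 0.12   0.0815] yaw 80.1 tilt [ 0. -0. -1.] radial/tangential mm 37.7 -16.4 F tool [-0.24 -0.88  0.15] open -0.0 q6 0.18
scene 15 rib deg 74.4 27.7
```

Request:
servo_tool(series="1 0 0.001 0 0 0 0;1 0 0.002 0 0 0 0;1 0 0.002 0 0 0 0")

```text
time_s: 3.63
eef_pos: [0.4959, 0.1198, 0.0815]
eef_rot: [-0.0, 0.765, 0.644, -0.0]
wrist_force: [-2.2, 0.8, 1.8]
opening: 0.0
grasp_force: 1.6
```

Run:
```python
from st import *
import m
st();m.rib()
```

```text
t 3.63 p [0.4959 0.1198 0.0815] yaw 80.1 tilt [ 0.    -0.001 -1.   ] radial/tangential mm 37.8 -14.8 F tool [ 0.37 -2.32 -1.84] open 0.0 q6 0.18
scene 14 rib deg 72.9 28.5
```

Contact shows as about 2.3 N on the rib at a tangential offset of −15 mm. For the first click I push along the arc about the axis, to roughly 18°.

Request:
servo_tool(series="1 0.0005 0.0013 0 0 0 2;1 0.001 0.0027 0 0 0 4;1 0.0014 0.004 0 0 0 6;1 0.0017 0.0054 0 0 0 8;1 0.002 0.0068 0 0 0 10;1 0.0023 0.0082 0 0 0 12;1 0.0025 0.0096 0 0 0 14;1 0.0027 0.011 0 0 0 16;1 0.0028 0.0117 0 0 0 17;1 0.0028 0.0117 0 0 0 17;1 0.0028 0.0117 0 0 0 17")

```text
time_s: 4.65
eef_pos: [0.5085, 0.1203, 0.0816]
eef_rot: [0.0, 0.852, 0.524, 0.0]
wrist_force: [-0.6, -0.1, -0.1]
opening: 0.001
grasp_force: 0.0
```

Run:
```python
from st import *
import m
st();m.rib()
```

```text
t 4.65 p [0.5085 0.1203 0.0816] yaw 63.2 tilt [ 0.     0.001 -1.   ] radial/tangential mm 38.1 -14.2 F tool [-0.33 -0.45  0.09] open 0.0 q6 0.47
scene 21 rib deg 41.4 29.6
```

First click done: the rib moved about 30° and the force dropped away. For the second click I take the tool to yaw ≈ 32°.

Request:
servo_tool(series="1 0.0009 0.0027 0 0 0 4;1 0.0016 0.0054 0 0 0 8;1 0.0022 0.0082 0 0 0 12;1 0.0025 0.0103 0 0 0 15;1 0.0026 0.0125 0 0 0 18;1 0.0027 0.0146 0 0 0 21;1 0.0026 0.0167 0 0 0 24;1 0.0024 0.0188 0 0 0 27;1 0.0023 0.0202 0 0 0 29;1 0.002 0.0216 0 0 0 31;1 0.002 0.0216 0 0 0 31;1 0.002 0.0216 0 0 0 31")

```text
time_s: 5.75
eef_pos: [0.5285, 0.1124, 0.0816]
eef_rot: [0.0, 0.961, 0.277, 0.0]
wrist_force: [0.1, -0.4, 0.0]
opening: 0.0
grasp_force: 0.0
```

Run:
```python
from st import *
import m
st();m.rib()
c=load('scene'); t=c['img'][100:200,270:380]
cv2.imwrite('pics/c4.png',cv2.convertScaleAbs(cv2.resize(t,None,fx=5,fy=5,interpolation=cv2.INTER_CUBIC),alpha=1.4)[:,:,::-1])
```

```text
t 5.75 p [0.5285 0.1124 0.0816] yaw 32.2 tilt [ 0.  0. -1.] radial/tangential mm 38.0 -14.4 F tool [-0.12  0.4  -0.03] open 0.0 q6 1.0
scene 15 rib deg 15.3 30.4
```

View pics/c4.png

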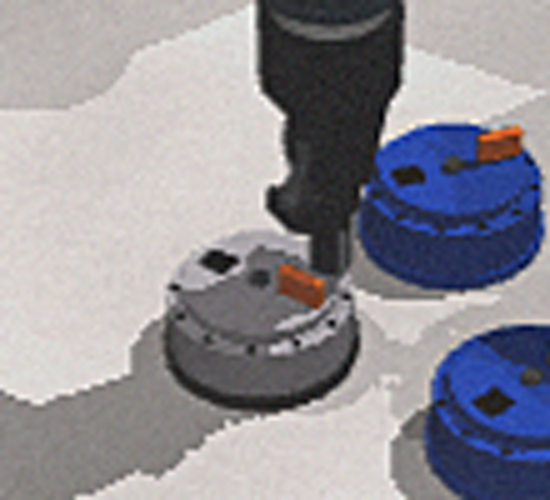

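The rib now points to crop (300,288), heading about 15–20°, so two clicks are done. Third click, to yaw ≈ 2°.

Request:
servo_tool(series="1 0.0009 0.0027 0 0 0 4;1 0.0016 0.0054 0 0 0 8;1 0.0022 0.0082 0 0 0 12;1 0.0025 0.0103 0 0 0 15;1 0.0026 0.0125 0 0 0 18;1 0.0027 0.0146 0 0 0 21;1 0.0026 0.0167 0 0 0 24;1 0.0024 0.0188 0 0 0 27;1 0.0023 0.0202 0 0 0 29;1 0.0022 0.0209 0 0 0 30;1 0.0022 0.0209 0 0 0 30;1 0.0022 0.0209 0 0 0 30")

```text
time_s: 6.85
eef_pos: [0.5413, 0.096, 0.0815]
eef_rot: [-0.0, 1.0, 0.019, -0.0]
wrist_force: [-0.7, 0.2, 0.1]
opening: 0.002
grasp_force: 0.0
```

Run:
```python
from st import *
import m
st();m.rib()
```

```text
t 6.85 p [0.5413 0.096  0.0815] yaw 2.2 tilt [-0. -0. -1.] radial/tangential mm 37.9 -14.5 F tool [-0.72 -0.22 -0.09] open 0.0 q6 1.49
scene 16 rib deg -13.5 32.8
```

Third click done. Fourth click, a little slower.

Request:
servo_tool(series="1 0.0009 0.0027 0 0 0 4;1 0.0016 0.0054 0 0 0 8;1 0.0022 0.0082 0 0 0 12;1 0.0025 0.0103 0 0 0 15;1 0.0026 0.0117 0 0 0 17;1 0.0026 0.0132 0 0 0 19;1 0.0027 0.0146 0 0 0 21;1 0.0026 0.016 0 0 0 23;1 0.0026 0.0174 0 0 0 25;1 0.0024 0.0188 0 0 0 27;1 0.0024 0.0195 0 0 0 28;1 0.0022 0.0209 0 0 0 30")

```text
time_s: 7.95
eef_pos: [0.5444, 0.0752, 0.0816]
eef_rot: [-0.0, 0.971, -0.241, -0.0]
wrist_force: [0.8, -0.4, 0.1]
opening: -0.004
grasp_force: 0.0
```

Run:
```python
from st import *
import m
st();m.rib()
```

```text
t 7.95 p [0.5444 0.0752 0.0816] yaw -27.9 tilt [-0. -0. -1.] radial/tangential mm 37.9 -14.6 F tool [ 0.89  0.02 -0.15] open -0.0 q6 1.98
scene 13 rib deg -39.7 30.5
```

Rib at about −40°, which is the goal. I'll back off, rise, and check.

Request:
servo_tool(series="1 0 -0.006 0 0 0 0;1 0 -0.012 0 0 0 0;1 0 -0.012 -0.03 0 0 0;1 0 -0.012 -0.07 0 0 0;1 0 -0.012 -0.11 0 0 0;1 -0.1 -0.012 -0.14 0 0 0;1 -0.1 -0.012 -0.14 0 0 0;1 -0.14 -0.012 -0.14 0 0 0;1 -0.18 -0.012 -0.14 0 0 0;1 -0.22 -0.012 -0.14 0 0 0;1 -0.22 -0.012 -0.14 0 0 0;1 -0.22 -0.012 -0.14 0 0 0")

```text
time_s: 9.05
eef_pos: [0.3529, 0.1903, 0.2216]
eef_rot: [-0.0, 0.971, -0.239, -0.0]
wrist_force: [0.0, -0.2, 0.0]
opening: 0.0
grasp_force: 0.0
```

Run:
```python
from st import *
import m
st();m.rib()
P,O=m.meas('top',False);print(len(O))
t=load('top')['img'][225:285,265:335]; s=load('scene')['img'][130:190,285:355]
cv2.imwrite('pics/c5.png',cv2.convertScaleAbs(cv2.resize(np.hstack([t,s]),None,fx=5.5,fy=5.5,interpolation=cv2.INTER_CUBIC),alpha=1.4)[:,:,::-1])
```

```text
t 9.05 p [0.3529 0.1903 0.2216] yaw -27.6 tilt [-0. -0. -1.] radial/tangential mm -185.0 -27.7 F tool [ 0.12  0.15 -0.03] open 0.0 q6 2.25
top 24 rib deg -40.2 29.0
scene 15 rib deg -39.9 32.8
24
```

View pics/c5.png

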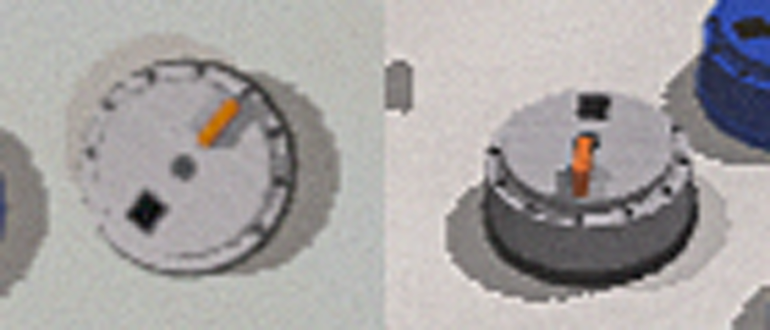

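The rib points at the fifth stud, near crop (247,92). It is at −40.2°, which is 120° clockwise of where it started, and the arm is clear.

```bash
python3 -c "
from bench import ctrl
print(ctrl.hand_in())"
```

```text
the job is handed in; nothing more can be done
None
```

The lid turned four clicks clockwise and sits at the fifth stud, with the rib measured at −40° after starting at about 80°. I pushed with the shut fingertips only, saw at most about 2.3 N in the readings between moves, never touched the other objects, and handed in at about 9 s.

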